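# Move a lift-off guard door with sprung hinge pins to the other test bay

### The job

The guard door hangs by its two sprung hinge pins on one of the two test bays. Squeeze its two knobs together to draw the pins, lift the door off, and drop it into the empty bay's hinge brackets: feel your way in gently, press down on the sprung pads until the pins face their windows, and let the pins spring out so that the door is locked in. Do not force the door against either bay and leave the other things on the table where they are.

Things in the scene. Friction and masses are not known exactly. Their poses are not given: they have to be found in the camera images.
- door: Guard door, about 0.28 kg: a round steel hinge bar, 14 mm diameter, 160 mm long along y (its last 16 mm at each end are square, 14x14 mm), and a clear panel hanging under it (6 mm thick, 132 mm wide, down to 78 mm below the bar axis). Origin: middle of the bar, on the hinge-pin axis; z up. Pinching its two knobs together along y draws both pins in and also carries the door.
- knob_l (a point): Middle of the outer face of the left (+y) black knob, 22.5 mm above the bar axis, 24 mm left of the door's middle while the pin is out. Both knobs: 24 mm wide in x, 8 mm thick in y, standing from 7 to 38 mm above the bar axis. Outer faces 48 mm apart with pins out, 30 mm apart with both pins fully drawn (a firm end stop).
- knob_r (a point): Middle of the outer face of the right (-y) knob, the mirror image of knob_l.
- pin_l (a joint): Left sprung hinge pin, 7 mm diameter, fixed to knob_l. 0 = fully out, standing 8 mm out of the bar's end; 0.009 m = fully drawn, inside the bar. Its spring pushes out with 4 N when out, 7 N when drawn.
- pin_r (a joint): Right sprung hinge pin on knob_r, the mirror image of pin_l.
- bay_a: Test bay on which the door hangs at the start: an open grey box 75 mm high (x = 28 to 130 mm) with a board in it and two aluminium bracket posts in front (y = 72 to 93 mm either side). Origin on the table under the middle of the hinge axis; x into the bay, y along the hinge, z up. Nothing on it is above z = 150 mm. Here the hinge brackets stand exactly at their nominal place.
- bay_b: The empty test bay, same frame and sizes as bay_a. But its two brackets (channels, windows, pads, flanges) are clamped together at an unreported setting: up to 12 mm forward or back in bay x and up to 5 mm low or high in z from nominal, both brackets alike, no shift in y. It must be felt or seen. More than 20 N between the door and a bay bends the brackets.
- bay_b_window (a point): NOMINAL middle between the two pin windows, 105 mm above bay_b's origin (it does not follow the real setting). Each window is 11 mm high in the end wall of its post. End walls' inner faces are 83 mm either side: the bar has 3 mm play at each end. The pins can spring out only while the bar axis is from 2 mm below to 2 mm above the real window centre.
- bay_b_stop (a point): NOMINAL top of the channel-side face of the rear flanges, at bay x = 8.5 mm, z = 150 mm. Each post has a channel for a bar end, open above and towards the door's middle, 17 mm wide in x, between a front flange (5 mm thick, top only at z = 125 mm) and this taller rear flange, which can be felt for: with the bar touching it, the channel's centre is 1.5 mm towards -x.
- bay_b_pads (a point): NOMINAL middle between the tops of the two sprung black pads in the channels, z = 104 mm. They first touch when the bar axis is 6 mm above the window centre, bottom when it is 2 mm below, and together push up 3 N at first touch, 1 N more per mm, 11 N at the bottom. So press until about 9 N, then let go: they hold the latched bar axis 2 mm above the window centre.
- glue_bottle: Small white glue bottle with a blue cap, 22x34x72 mm, standing between the bays; origin under its centre. To be left alone.
- lamp_cap: White lamp cap with a slotted upright, 66x66x79 mm, standing behind the bays; origin under its centre. To be left alone.
- spring_clamp: Black spring clamp, 34x71x14 mm, lying at the left edge; origin under its centre. To be left alone.
- screwdriver: Screwdriver with a dark thick handle, 29x197x30 mm, lying on the left in front of the bays; origin under its centre. To be left alone.

How it is judged:
On the way:
1. the door is lifted clear of the first bay, its hinge bar more than 50 mm above where it hung (z of door in the frame of bay_a above 0.157 m), for 0.1 s.
At the end, for the whole second after the job is handed in: The door hangs at rest in bay_b, each pin within 3.5 mm of fully out in its window; hinge bar within 16 mm (x) and 6 mm (y) of bay_b's nominal hinge axis, 98 to 118 mm above the table, in line with the hinge within 0.06 rad; panel within 0.3 rad of plumb (value of joint each of pin_l, pin_r below 0.0035 m and x of door in the frame of bay_b between -0.016 and 0.016 m and y of door in the frame of bay_b between -0.006 and 0.006 m and z of door in the frame of bay_b between 0.098 and 0.118 m and angle between the y axis of door and the y axis of bay_b, either way round below 0.06 rad and angle between door's own z axis and vertical below 0.3 rad and linear speed of door below 0.02 m/s); the robot touches nothing.
It fails at once if the door is forced against the bay it came from with more than 20 N (contact force between door and bay_a above 20 N).
It fails at once if the door is forced against the bay it goes to with more than 20 N (contact force between door and bay_b above 20 N).
It fails at once if one of the other things on the table is moved by more than 30 mm (distance of any of glue_bottle, lamp_cap, spring_clamp, screwdriver from where it was at the start of the episode above 0.03 m).
It also fails if it takes over 51 s, if anything falls off the work surface, if the arm or the gripper's body presses on something with over 40 N, if the wrist force passes 120 N, or if a joint passes its speed limit or range.

### The arm

A 7-joint arm with a two-finger parallel gripper is mounted at the origin on the work surface; the furniture and walls round the work are solid. World frame = base frame: x ahead of the robot, y to its left, z up, the work surface at z = 0. Lengths are in m, angles in rad, forces in N, time in s.
With the tool pointing down it reaches from about 0.375 to 0.925 m from the base axis. Payload 3.1 kg.
Tool frame: the origin (TCP) lies on the centre line of the jaws, within the pads' length; the fingertips stand 11 mm ahead of it and the grasp point (between the pads) lies 8 mm behind it; z points along the fingers, y is the line along which they close (so a half turn about z gives the same grasp; the last joint's range is limited). The gripper opens to 85 mm and grips with 20 to 120 N. Pads are 22 mm wide; open, the fingers measure 114 mm over their backs; the gripper's body (76 mm by 85 mm) begins 54 mm behind the grasp point. The pads swing forward as they close: fully open they stand 13 mm farther back than shut.
Start: joints at [-1.291, 0.383, 0.044, 1.598, -0.018, 1.161, -0.05], TCP at [0.24, 0.604, 0.242] pointing down, gripper open.
Joint ranges: [-2.61, 2.61], [-0.41, 2.15], [-1.48, 1.57], [0, 2.5], [-1.57, 4.71], [0.05, 1.97], [-2.85, 2.85]. Speed limits (rad/s): [2.79, 2.79, 3.14, 3.14, 3.14, 3.14, 3.14].

### API

Orientations are given as a rotation vector (axis times angle).
In Python, from bench import arm gives the robot as it stands.
- The arm moves only by the tool arm_command, never from a script. Its argument "rows" is one flat list of numbers, 7 for each row, row after row: the turn, a rotation vector about the tool's x, y, z in degrees, then the shift along the tool's x, y, z in cm, then the closure in counts, from 0 (fully open) to 255 (shut). A call has 1 to 10 rows; each row is the pose to reach, as a shift and turn from the pose commanded when the call began, along the tool's axes at that moment; what a row does not reach only later rows make up. A row lasts 1/12 s, in which the tool goes at most 41.7 mm and 7.16 degrees, less where a joint would pass 70% of its speed; a pose out of reach is approached as far as the arm can. A call with a gripper value outside its range is refused whole. The fingers move at their own pace and stop on an object; "grip_force" is the grip in N (left out, the last holds). Time passes only in rows, so rows that repeat a pose let the fingers close. It gives the time, the measured TCP pose, the force, the opening and the grip force at its end, in the units of the state.
- arm.state(): the state, without advancing time (a new reading comes with each control period).
- arm.get_image(name): name is "scene" or "top" or "wrist"; returns a dict with "frame" (480x640x3 uint8, blue, green, red), "vertical_fov" (degrees; the focal length in pixels is half the picture's height over the tangent of half this angle, whatever the lens; pixels are square), "cx", "cy" (the principal point, pixels), "k1" (the pictures are not rectified: a ray, as slopes to the right and down, at radius r is drawn at 1 + k1 r^2 times it, then the intrinsics apply), "extrinsics" (4x4, takes a point from world to camera coordinates); the wrist camera has in their place "hand_eye" (4x4, takes a point from camera to tool coordinates, whose origin is the TCP and whose axes are the flange's). Camera axes: x right, y up, looking along -z (the intrinsics and any distortion apply to the point x, -y, -z); pixel columns grow to the right and rows downward; lengths in m; the calibration is good to about 2 mm. A picture is of the moment at which its call begins: read the wrist's pose just before it. There is no depth.
- arm.close_job(): hands the job in; it is judged then, once.
The state is a dict: "t": time; "joint_pos": joint angles; "dq": joint speeds; "tau": joint torques, N m; "tool_pos": TCP position; "orientation": TCP orientation; "force": force on the tool from outside, world axes, zero at the start; "wrist_torque": the same for the moment, N m; "finger_gap": opening from 0.0 (shut) to 1.0 (fully open); "grip_force": force on a finger pad.
Only numpy, scipy, OpenCV 4.12 (cv2) and the standard library are available. Lean on these libraries where they do the work, as an engineer would, in place of code of your own. Each camera call takes 0.05 s, during which the arm holds its last target. There are 200 camera calls.

## Working session

There is one attempt and no reset: what is moved stays moved. The work goes in short steps, Python scripts to look and compute and a tool call to move; the robot and the scene stay as the last step left them, time stands still between calls to the robot, and variables do not carry over. Pictures are saved under pics/ and viewed, at most 13 in all, crops included, and the job is handed in when it is done.

Besides the shell and the picture viewer there is one more tool, called in YAML: its name, and indented under it one key for each argument. arm_command: Moves the arm, as the interface text tells. Its arguments: {"type":"object","properties":{"rows":{"type":"array","items":{"type":"number"}},"grip_force":{"type":"number"}},"required":["rows"]}

```bash
mkdir -p pics
cat > h.py <<'E'
import numpy as np,cv2
from bench import arm
from scipy.spatial.transform import Rotation as R
def grab(n):
    s=arm.state(); d=arm.get_image(n); d['s']=s
    f=240/np.tan(np.radians(d['vertical_fov'])/2)
    d['K']=np.array([[f,0,d['cx']],[0,f,d['cy']],[0,0,1.]])
    if n=='wrist':
        T=np.eye(4);T[:3,:3]=R.from_rotvec(s['orientation']).as_matrix();T[:3,3]=s['tool_pos']
        d['E']=np.linalg.inv(T@np.array(d['hand_eye']))
    else: d['E']=np.array(d['extrinsics'])
    return d
def ray(d,u,v):
    p=cv2.undistortPointsIter if 0 else None
    K=d['K'];x0=np.array([(u-K[0,2])/K[0,0],(v-K[1,2])/K[1,1]]);x=x0.copy()
    for _ in range(30): x=x0/(1+d['k1']*(x@x))
    C=np.linalg.inv(d['E']); r=C[:3,:3]@np.array([x[0],-x[1],-1]); return C[:3,3],r
def plane(d,u,v,z):
    o,r=ray(d,u,v); return o+r*(z-o[2])/r[2]
def proj(d,P):
    p=d['E']@np.append(P,1);x=np.array([p[0],-p[1]])/-p[2];x=x*(1+d['k1']*(x@x));K=d['K']
    return np.array([K[0,0]*x[0]+K[0,2],K[1,1]*x[1]+K[1,2]])
def tri(a,b):
    A=[];B=[]
    M=np.zeros((3,3));q=np.zeros(3)
    for o,r in(a,b):
        r=r/np.linalg.norm(r);P=np.eye(3)-np.outer(r,r);M+=P;q+=P@o
    return np.linalg.solve(M,q)
def save(d,n): 
    cv2.imwrite('pics/%s.png'%n,d['frame']); import pickle; pickle.dump({k:v for k,v in d.items()},open('pics/%s.pkl'%n,'wb'))
def load(n):
    import pickle; return pickle.load(open('pics/%s.pkl'%n,'rb'))
E
python3 - <<'E'
from h import *
for n in('top','scene','wrist'):
    d=grab(n);save(d,n+'1');print(n,d['vertical_fov'],d['k1'],np.linalg.inv(d['E']).round(3).tolist())
print(arm.state())
E
```

```text
top 52.52331800022891 -0.0020608984405841896 [[-0.018, 0.986, -0.165, 0.328], [-1.0, -0.018, 0.002, 0.056], [-0.001, 0.165, 0.986, 1.267], [0.0, 0.0, 0.0, 1.0]]
scene 48.539326973100444 -0.012012040473897428 [[0.513, 0.666, -0.541, -0.023], [-0.858, 0.386, -0.339, -0.293], [-0.017, 0.638, 0.77, 0.914], [0.0, 0.0, 0.0, 1.0]]
wrist 69.15493801420303 -0.02627447116185821 [[0.368, -0.888, -0.275, 0.169], [0.93, 0.351, 0.112, 0.63], [-0.003, -0.297, 0.955, 0.374], [0.0, 0.0, 0.0, 1.0]]
{'t': 0.15, 'joint_pos': array([-1.29078917,  0.3836533 ,  0.04384526,  1.599207  , -0.01790543,
        1.16119274, -0.04991567]), 'dq': array([-0.0003217 , -0.00208359,  0.00039504, -0.00531574, -0.00065823,
        0.00141251, -0.00042083]), 'tau': array([ 2.05181044e-03, -4.34052265e+01,  1.02696106e+00, -2.49977875e+01,
        1.07343218e-02,  7.30137326e-03,  1.57523456e-06]), 'tool_pos': array([0.23950698, 0.60349987, 0.24117475]), 'orientation': array([-0.58979169, -3.08543789,  0.00321631]), 'force': array([ 0.13980363, -0.22026134,  0.53282577]), 'wrist_torque': array([-0.01766725,  0.01621923,  0.0351446 ]), 'grip_force': 0.0, 'finger_gap': 0.9955095136809489}
```

View pics/top1.png

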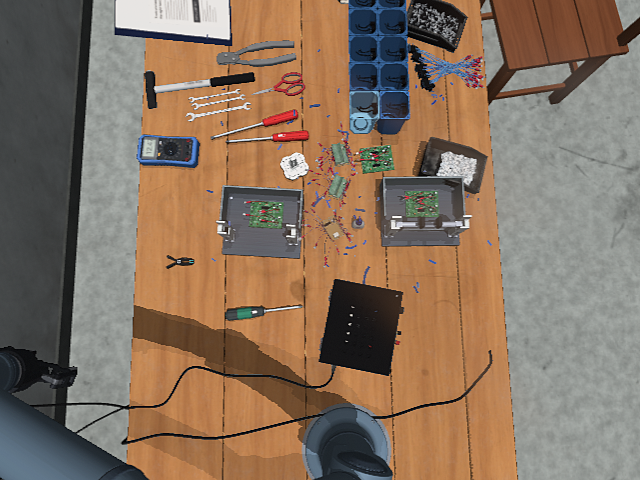

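View pics/scene1.png

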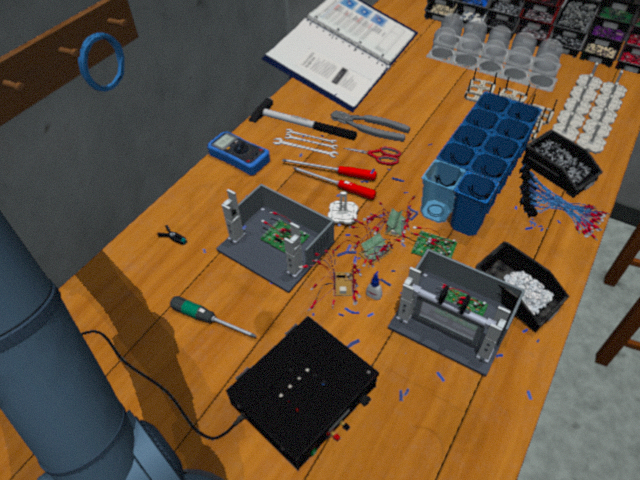

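The top view shows bay B (empty) around (262,222) and bay A with the door around (425,215). In the scene view they are at (280,235) and (455,315). I'll enlarge both.

Run:
```python
from h import *
t=load('top1')['frame'];s=load('scene1')['frame']
a=cv2.resize(t[175:265,372:472],None,fx=4,fy=3.3333);b=cv2.resize(t[175:265,212:312],None,fx=4,fy=3.3333)
c=cv2.resize(s[240:375,385:530],(400,300));e=cv2.resize(s[175:295,215:340],(400,300))
cv2.imwrite('pics/c1.png',np.vstack([np.hstack([b,a]),np.hstack([e,c])]))
```

```text
(no output)
```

View pics/c1.png

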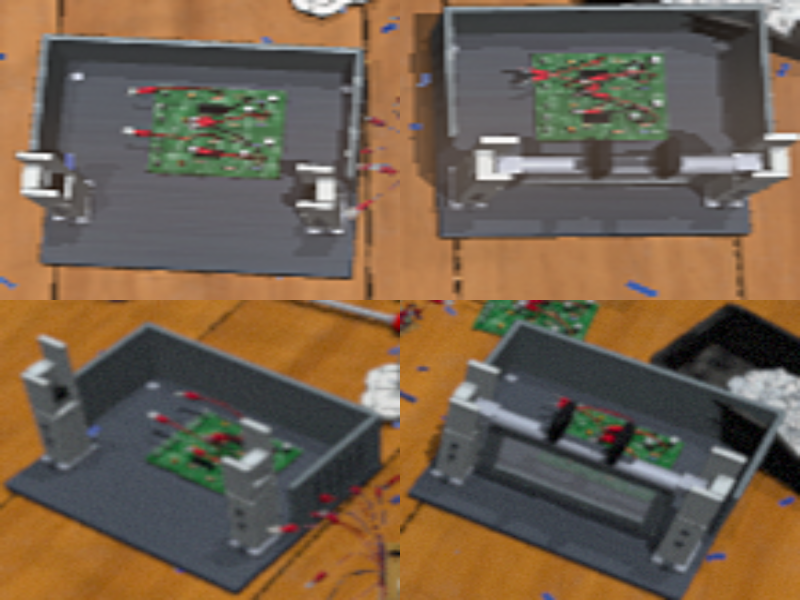

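Run:
```python
from h import *
d=load('top1')
for off,pts in((372,dict(rimL=(50,10,.075),rimR=(365,10,.075),frL=(40,236,.003),frR=(348,236,.003),kL=(198,157,.145),kR=(265,157,.145),kLtop=(198,140,.145),flL=(99,142,.15),flR=(382,140,.15))),
 (212,dict(rimL=(47,38,.075),rimR=(362,50,.075),frL=(42,262,.003),frR=(352,275,.003),flL=(36,156,.15),flR=(320,170,.15)))):
  for k,(x,y,z) in pts.items(): print(k,plane(d,off+x/4,175+y/3.3333,z).round(4))
# red/black: knobs by scene too
```

```text
rimL [ 0.6648 -0.1126  0.075 ]
rimR [ 0.6613 -0.3119  0.075 ]
frL [ 0.5017 -0.1089  0.003 ]
frR [ 0.4981 -0.3108  0.003 ]
kL [ 0.5366 -0.1852  0.145 ]
kR [ 0.5359 -0.2245  0.145 ]
kLtop [ 0.5488 -0.1859  0.145 ]
flL [ 0.5474 -0.1268  0.15  ]
flR [ 0.5459 -0.2924  0.15  ]
rimL [0.6502 0.294  0.075 ]
rimR [0.6373 0.0953 0.075 ]
frL [0.4885 0.3089 0.003 ]
frR [0.4747 0.1064 0.003 ]
flL [0.5448 0.2841 0.15  ]
flR [0.5318 0.1183 0.15  ]
```

```bash
cat >> h.py <<'E'
def des(yaw): # tool y = bay y, z down
    c,s=np.cos(yaw),np.sin(yaw); return np.array([[-c,-s,0],[-s,c,0],[0,0,-1.]])
def go(p,yaw):
    s=arm.state();C=R.from_rotvec(s['orientation']).as_matrix()
    print('t',s['t'],'rot',np.degrees(R.from_matrix(C.T@des(yaw)).as_rotvec()).round(2),'shift cm',(C.T@(np.array(p)-s['tool_pos'])*100).round(2))
E
python3 -c "
from h import *
go([.5,.203,.29],-.065);print(load('wrist1')['hand_eye'])"
```

```text
t 0.15 rot [-1.200e-01 -1.000e-02 -1.792e+01] shift cm [-38.98 -27.63  -4.82]
[[ 5.14499094e-04  9.54827738e-01  2.97159428e-01  7.53668201e-02]
 [ 9.99999533e-01 -7.34444514e-04  6.28514942e-04 -1.17442697e-03]
 [ 8.18370612e-04  2.97158966e-01 -9.54827670e-01 -1.32831192e-01]
 [ 0.00000000e+00  0.00000000e+00  0.00000000e+00  1.00000000e+00]]
```

arm_command:
  rows: [-0.1,0,-17.9,-39,-27.6,-4.8,0,-0.1,0,-17.9,-39,-27.6,-4.8,0,-0.1,0,-17.9,-39,-27.6,-4.8,0,-0.1,0,-17.9,-39,-27.6,-4.8,0,-0.1,0,-17.9,-39,-27.6,-4.8,0,-0.1,0,-17.9,-39,-27.6,-4.8,0,-0.1,0,-17.9,-39,-27.6,-4.8,0,-0.1,0,-17.9,-39,-27.6,-4.8,0,-0.1,0,-17.9,-39,-27.6,-4.8,0,-0.1,0,-17.9,-39,-27.6,-4.8,0]

```text
t: 0.98
tool_pos: [0.4664, 0.2547, 0.284]
orientation: [0.102, 3.14, 0.003]
force: [-0.1, 0.7, 0.4]
finger_gap: 0.999
grip_force: 0.0
```

```bash
python3 -c "
from h import *
go([.5,.203,.29],-.065);print(arm.state()['joint_pos'])"
```

```text
t 0.9833 rot [ 0.1  -0.   -0.02] shift cm [-3.69 -4.94 -0.61]
[-0.79482726  0.11878453  0.23641924  1.84501632 -0.03158655  1.18024479
  0.95751903]
```

arm_command:
  rows: [0,0,0,-3.7,-4.9,-0.6,0,0,0,0,-3.7,-4.9,-0.6,0,0,0,0,-3.7,-4.9,-0.6,0,0,0,0,-3.7,-4.9,-0.6,0]

```text
t: 1.32
tool_pos: [0.5004, 0.2035, 0.2898]
orientation: [0.11, 3.14, 0.003]
force: [-0.8, 0.0, 0.3]
finger_gap: 0.995
grip_force: 0.0
```

```bash
python3 -c "
from h import *
d=grab('wrist');save(d,'wB');go([.535,-.208,.29],-.0175)"
```

```text
t 1.3667 rot [ 0.12 -0.04 -2.78] shift cm [ -6.29 -41.03  -0.14]
```

View pics/wB.png

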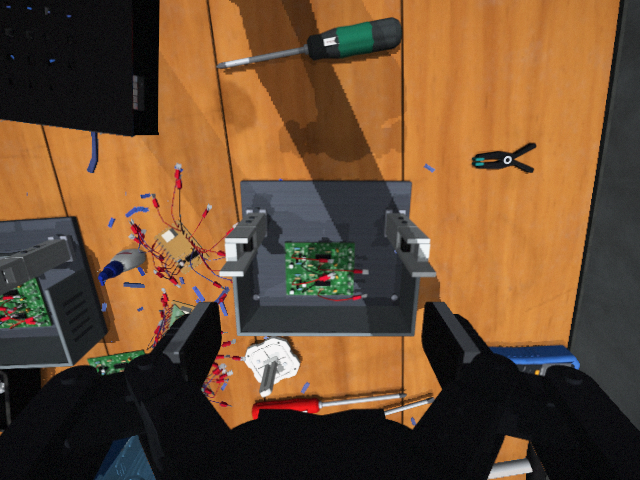

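The wrist view from above bay B shows its brackets at about (240,255) and (415,255), the rear box rim at row 333 and the base front edge at row 181. I'll enlarge the brackets.

Run:
```python
from h import *
f=load('wB')['frame']
a=cv2.resize(f[200:290,215:275],(400,600),interpolation=cv2.INTER_CUBIC);b=cv2.resize(f[200:290,378:438],(400,600),interpolation=cv2.INTER_CUBIC)
cv2.imwrite('pics/c2.png',np.hstack([a,b]))
```

```text
(no output)
```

View pics/c2.png

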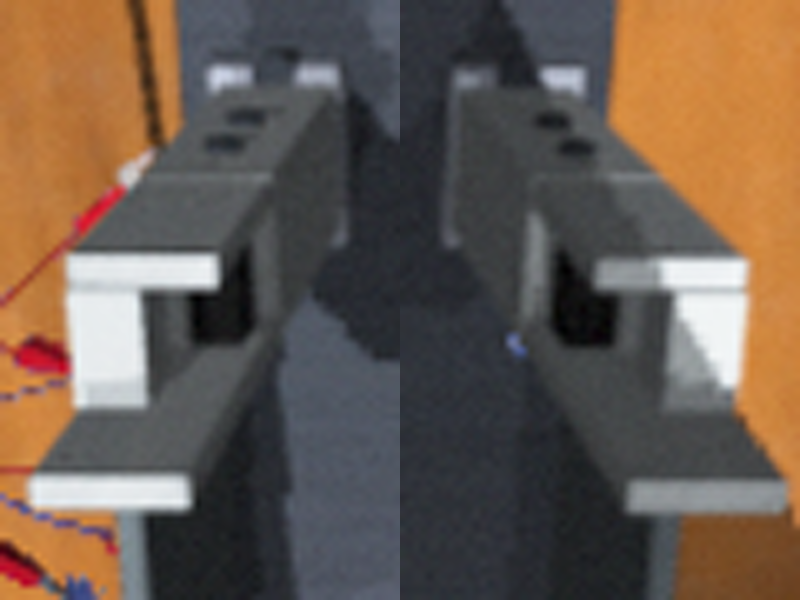

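Run:
```python
from h import *
from scipy.optimize import brentq
d=load('wB')
def pr(n,l,r,w):
    g=lambda z:np.linalg.norm(plane(d,*l,z)-plane(d,*r,z))-w
    z=brentq(g,0,.25);L,Rr=plane(d,*l,z),plane(d,*r,z);v=L-Rr;v*=np.sign(v[1])
    print(n,'z',round(z,4),'mid',((L+Rr)/2).round(4),'yaw',round(np.arctan2(-v[0],v[1]),4))
pr('rear in',(243.5,271.25),(412.2,272),.144)
pr('rear out',(219.5,271.25),(435.8,272),.186)
pr('front in(rear edge)',(247.7,243.2),(407.7,243.5),.144)
pr('front out(front edge)',(225.2,238),(430.2,239),.186)
# same at nominal heights, for x
for z in(.145,.15,.155): print(z,((plane(d,243.5,271.25,z)+plane(d,412.2,272,z))/2).round(4))
for z in(.12,.125,.13): print(z,((plane(d,247.7,243.2,z)+plane(d,407.7,243.5,z))/2).round(4))
for l,r,z in(((240.5,333),(415,334.5),.075),((241,181.5),(411,181),.003)):
    print((plane(d,*l,z)+plane(d,*r,z))/2,plane(d,*l,z)-plane(d,*r,z))
```

```text
rear in z 0.1474 mid [0.5389 0.2055 0.1474] yaw -0.0747
rear out z 0.1456 mid [0.5396 0.2053 0.1456] yaw -0.0736
front in(rear edge) z 0.1248 mid [0.5209 0.2069 0.1248] yaw -0.0717
front out(front edge) z 0.1213 mid [0.5174 0.2072 0.1213] yaw -0.0748
0.145 [0.5399 0.2054 0.145 ]
0.15 [0.5378 0.2055 0.15  ]
0.155 [0.5357 0.2055 0.155 ]
0.12 [0.5224 0.2069 0.12  ]
0.125 [0.5208 0.2069 0.125 ]
0.13 [0.5192 0.2069 0.13  ]
[0.6455567  0.20004541 0.075     ] [-1.60225573e-02 -1.99325265e-01 -5.55111512e-17]
[0.48178826 0.20965326 0.003     ] [-0.01357109 -0.20388888  0.        ]
```

Rear flange tops are at about z=0.147 and front flange tops at about 0.123. The channel centre comes out near (0.530, 0.2065) from both flanges, with yaw −0.073 and dz about −3 mm. Next is bay A.

arm_command:
  rows: [0.1,0,-2.8,-3.3,-41,-0.1,0,0.1,0,-2.8,-3.3,-41,-0.1,0,0.1,0,-2.8,-3.3,-41,-0.1,0,0.1,0,-2.8,-3.3,-41,-0.1,0,0.1,0,-2.8,-3.3,-41,-0.1,0,0.1,0,-2.8,-3.3,-41,-0.1,0,0.1,0,-2.8,-3.3,-41,-0.1,0,0.1,0,-2.8,-3.3,-41,-0.1,0,0.1,0,-2.8,-3.3,-41,-0.1,0,0.1,0,-2.8,-3.3,-41,-0.1,0]

```text
t: 2.2
tool_pos: [0.506, -0.2059, 0.29]
orientation: [0.021, 3.141, 0.001]
force: [0.9, -0.4, -0.3]
finger_gap: 1.001
grip_force: 0.0
```

arm_command:
  rows: [0,0,0,0,0,0,0,0,0,0,0,0,0,0]

```text
t: 2.37
tool_pos: [0.5056, -0.2066, 0.2898]
orientation: [-0.03, -3.141, 0.0]
force: [-0.5, 1.2, -0.4]
finger_gap: 1.0
grip_force: 0.0
```

```bash
python3 -c "
from h import *
d=grab('wrist');save(d,'wA');go([.505,-.208,.29],-.0175)
cv2.imwrite('pics/c3.png',cv2.resize(d['frame'][195:295,215:445],(800,348),interpolation=cv2.INTER_CUBIC))"
```

```text
t 2.4167 rot [ 0.07 -0.03  0.14] shift cm [ 0.11 -0.39 -0.04]
```

View pics/c3.png

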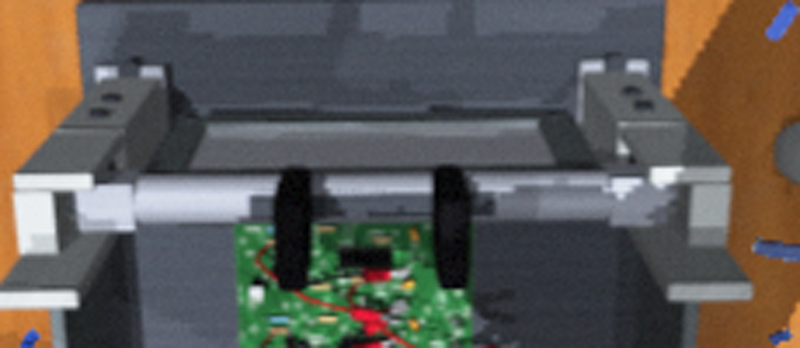

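Run:
```python
from h import *
d=load('wA');c=lambda x,y:(215+x/3.478,195+y/3.478)
P=lambda x,y,z:plane(d,*c(x,y),z)
for n,l,r,z in(('bar front edge',(135,180),(610,178),.110),('bar rear edge',(135,227),(610,222),.105),('bar ends',(78,205),(672,200),.107),('rear flange',(78,290),(668,284),.15),('front fl',(100,187),(645,180),.125),('knob outer',(275,230),(470,228),.13),('knob rear top',(293,288),(452,288),.145),('knob front top?',(293,168),(452,168),.145)):
    L,Q=P(*l,z),P(*r,z);v=Q-L;print(n,((L+Q)/2).round(4),'w',np.linalg.norm(v).round(4),'yaw',round(np.arctan2(-v[0],v[1]),4))
```

```text
bar front edge [ 0.5335 -0.2077  0.11  ] w 0.1293 yaw -0.0138
bar rear edge [ 0.5486 -0.208   0.105 ] w 0.133 yaw -0.007
bar ends [ 0.5414 -0.2072  0.107 ] w 0.1644 yaw -0.0093
rear flange [ 0.5481 -0.208   0.15  ] w 0.1442 yaw -0.0072
front fl [ 0.5298 -0.2077  0.125 ] w 0.1415 yaw -0.0047
knob outer [ 0.5405 -0.2079  0.13  ] w 0.0503 yaw -0.0073
knob rear top [ 0.5504 -0.2081  0.145 ] w 0.0395 yaw -0.0182
knob front top? [ 0.5191 -0.2075  0.145 ] w 0.0383 yaw -0.0183
```

```bash
python3 -c "
from h import *
go([.54,-.2078,.127],-.012)"
```

```text
t 2.4167 rot [ 0.07 -0.03 -0.17] shift cm [-3.4  -0.33 16.26]
```

arm_command:
  rows: [0,0,0,-3.4,-0.1,2,0,0,0,0,-3.4,-0.1,6,0,0,0,0,-3.4,-0.1,10,0,0,0,0,-3.4,-0.1,12,0,0,0,0,-3.4,-0.1,12,0]

```text
t: 2.83
tool_pos: [0.5364, -0.201, 0.1636]
orientation: [-0.015, -3.129, -0.007]
force: [-0.8, 0.5, -0.3]
finger_gap: 0.998
grip_force: 0.0
```

```bash
python3 -c "
from h import *
go([.54,-.2078,.127],-.012);d=grab('wrist');save(d,'wA2')
for i in range(3): go([.54,-.2078,.127],-.012); arm.get_image('wrist')
print(arm.state()['force'])"
```

```text
t 2.8333 rot [ 0.27 -0.71  0.13] shift cm [-0.41 -0.69  3.66]
t 2.8833 rot [ 0.18 -0.4   0.07] shift cm [-0.19 -0.53  3.98]
t 2.9333 rot [ 0.08 -0.09  0.  ] shift cm [ 0.02 -0.36  4.25]
t 2.9833 rot [ 0.03  0.12 -0.06] shift cm [ 0.15 -0.23  4.42]
[-0.01529811 -0.32245985 -0.02957653]
```

View pics/wA2.png

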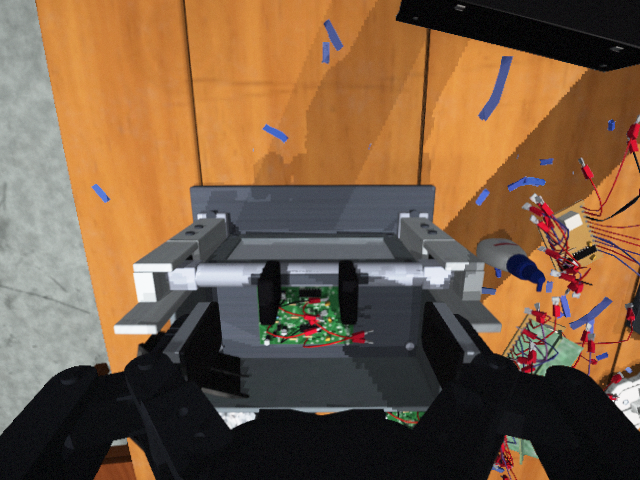

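Both knobs are visible at (268,295) and (348,295), with the fingers straddling them. The arm was still settling, so I'll settle it and then descend.

arm_command:
  rows: [0,0,0,0,0,0,0,0,0,0,0,0,0,0,0,0,0,0,0,0,0]

```text
t: 3.28
tool_pos: [0.5409, -0.2077, 0.1718]
orientation: [0.026, 3.138, -0.0]
force: [-0.1, -0.3, -0.2]
finger_gap: 1.005
grip_force: 0.0
```

```bash
python3 -c "
from h import *
go([.54,-.2078,.127],-.012);d=grab('wrist');save(d,'wA3')
h=d['frame'];g=(h.max(2)<45).astype('uint8')
print(d['s']['dq'].round(3))
# knob columns between bar rows
p=[proj(d,[.54,-.2078+y,.13]) for y in(-.024,.024)];print(p)
v=int(p[0][1]);print(v,''.join('#' if x else '.' for x in g[v,230:420]))
print(v+8,''.join('#' if x else '.' for x in g[v+8,230:420]))"
```

```text
t 3.2833 rot [-0.02  0.19 -0.26] shift cm [ 0.1  -0.01  4.48]
[ 0.001  0.008 -0.001  0.012 -0.001 -0.    -0.001]
[array([279.29924808, 276.5139521 ]), array([367.67209202, 275.24502517])]
276 ............................................######################....................#.................................####################..................................................
284 .............................................###################..#.........#########################.###...............####################..................................................
```

arm_command:
  rows: [0,0.2,0,0.1,0,1.5,0,0,0.2,0,0.1,0,3,0,0,0.2,0,0.1,0,4.4,0,0,0.2,0,0.1,0,4.4,0,0,0.2,0,0.1,0,4.4,0,0,0.2,0,0.1,0,4.4,60,0,0.2,0,0.1,0,4.4,100]
  grip_force: 30

```text
t: 3.92
tool_pos: [0.5395, -0.2078, 0.1269]
orientation: [-0.026, -3.14, 0.001]
force: [0.9, -0.4, 1.0]
finger_gap: 0.745
grip_force: 0.0
```

arm_command:
  rows: [0,0,0,0,0,0,120,0,0,0,0,0,0,135,0,0,0,0,0,0,150,0,0,0,0,0,0,170,0,0,0,0,0,0,190,0,0,0,0,0,0,190]

```text
t: 4.42
tool_pos: [0.5397, -0.2077, 0.1275]
orientation: [-0.025, -3.14, 0.0]
force: [-1.1, -0.4, 4.8]
finger_gap: 0.339
grip_force: 30.5
```

```bash
python3 -c "
from h import *
go([.54,-.2078,.127],-.012);print(arm.state())"
```

```text
t 4.4167 rot [-0.02 -0.08 -0.22] shift cm [-0.03 -0.01  0.05]
{'t': 4.4167, 'joint_pos': array([-0.17385378,  0.42645347,  0.57089027,  1.89002422, -0.28657142,
        0.90799143,  2.08980285]), 'dq': array([-9.03406710e-04,  2.18495080e-04, -1.48976825e-03, -7.06158361e-05,
       -1.55496518e-03, -1.40298957e-03,  8.22883529e-04]), 'tau': array([  0.11494169, -33.32673669,   5.85154921, -19.23876107,
        -0.13075061,  -0.45174759,  -0.1223619 ]), 'tool_pos': array([ 0.53965381, -0.20774071,  0.12752209]), 'orientation': array([-2.49653984e-02, -3.14007730e+00,  4.10286244e-04]), 'force': array([-1.13505704, -0.38262847,  4.80761838]), 'wrist_torque': array([0.12041366, 0.25405429, 0.11859206]), 'grip_force': 30.50739347934723, 'finger_gap': 0.338745135652073}
```

arm_command:
  rows: [0,0,0,0,0,-0.5,190,0,0,0,0,0,-1.2,190,0,0,0,0,0,-2.2,190,0,0,0,0,0,-3.2,190,0,0,0,0,0,-4.4,190,0,0,0,0,0,-5.6,190,0,0,0,0,0,-6.5,190,0,0,0,0,0,-6.5,190,0,0,0,0,0,-6.5,190]
  grip_force: 40

```text
t: 5.17
tool_pos: [0.5396, -0.2076, 0.1922]
orientation: [-0.026, -3.14, 0.0]
force: [-0.3, 0.2, -3.1]
finger_gap: 0.333
grip_force: 40.7
```

```bash
python3 -c "
from h import *
print(arm.state()['force'],arm.state()['finger_gap'])
d=grab('wrist');save(d,'wL');go([.51,.2065,.285],-.073)"
```

```text
[-0.29905718  0.15089602 -3.11152785] 0.3332946054486311
t 5.2167 rot [ 0.01 -0.18  3.24] shift cm [ 3.6  41.33 -9.35]
```

View pics/wL.png

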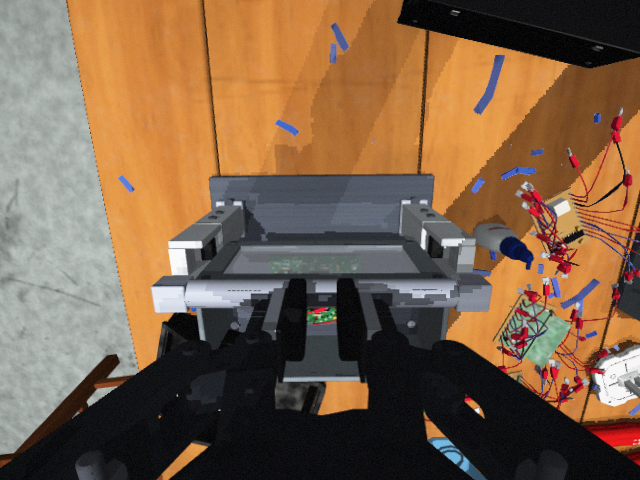

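The door is off: its bar spans (153,293) to (490,293) in the grip, above bay A. Now I'll raise it and cross over.

arm_command:
  rows: [0,0,0,0,0,-3,190,0,0,0,0.5,0.5,-6.5,190,0,0,1,1,4,-9.3,190,0,0,2,2,8,-9.3,190,0,0,3.2,3.1,12,-9.3,190,0,0,3.2,3.1,16,-9.3,190,0,0,3.2,3.1,20,-9.3,190,0,0,3.2,3.1,24,-9.3,190,0,0,3.2,3.1,28,-9.3,190,0,0,3.2,3.1,32,-9.3,190]

```text
t: 6.05
tool_pos: [0.5125, 0.1146, 0.2833]
orientation: [-0.114, -3.135, 0.001]
force: [1.4, 0.6, -2.6]
finger_gap: 0.33
grip_force: 40.7
```

arm_command:
  rows: [0,0,0,0,4,0,190,0,0,0,0,7,0,190,0,0,0,0,9.3,0,190,0,0,0,0,9.3,0,190,0,0,0,0,9.3,0,190,0,0,0,0,9.3,0,190,0,0,0,0,9.3,0,190,0,0,0,0,9.3,0,190]

```text
t: 6.72
tool_pos: [0.5206, 0.2036, 0.284]
orientation: [-0.119, -3.136, 0.001]
force: [1.1, -0.3, -2.6]
finger_gap: 0.331
grip_force: 40.7
```

```bash
python3 -c "
from h import *
d=grab('wrist');save(d,'wB2');go([.515,.2065,.205],-.073);print(arm.state()['force'],arm.state()['finger_gap'])"
```

```text
t 6.7667 rot [-0.04 -0.2  -0.14] shift cm [0.55 0.22 7.92]
[-0.25337058 -0.24505835 -2.62422631] 0.3291970825077362
```

View pics/wB2.png

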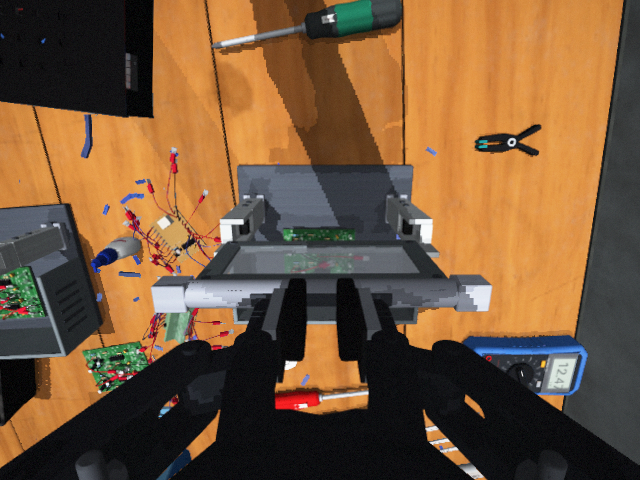

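The door is over bay B: bar ends at (153,293) and (490,293), with the bay's brackets just beyond at (240,220) and (410,220). I'll lower it in front of the rear flange, with the bar above the front flange.

arm_command:
  rows: [0,-0.2,-0.1,0.4,0.2,2,190,0,-0.2,-0.1,0.4,0.2,5,190,0,-0.2,-0.1,0.4,0.2,8,190,0,-0.2,-0.1,0.4,0.2,10,190,0,-0.2,-0.1,0.4,0.2,11,190,0,-0.2,-0.1,0.4,0.2,11,190,0,-0.2,-0.1,0.4,0.2,11,190,0,-0.2,-0.1,0.4,0.2,11,190,0,-0.2,-0.1,0.4,0.2,11,190]

```text
t: 7.52
tool_pos: [0.5179, 0.2087, 0.1764]
orientation: [0.111, 3.136, 0.003]
force: [-0.5, 0.3, -2.4]
finger_gap: 0.33
grip_force: 40.7
```

```bash
python3 -c "
from h import *
d=grab('wrist');save(d,'wB3');go([.517,.2065,.1575],-.073);print(arm.state()['force'],arm.state()['finger_gap'])
cv2.imwrite('pics/c5.png',cv2.resize(d['frame'][200:330,130:510],(800,274),interpolation=cv2.INTER_CUBIC))"
```

```text
t 7.5667 rot [0.12 0.2  0.13] shift cm [ 0.06 -0.22  1.88]
[-0.26901112  0.152717   -2.39158659] 0.33527099002123056
```

View pics/c5.png

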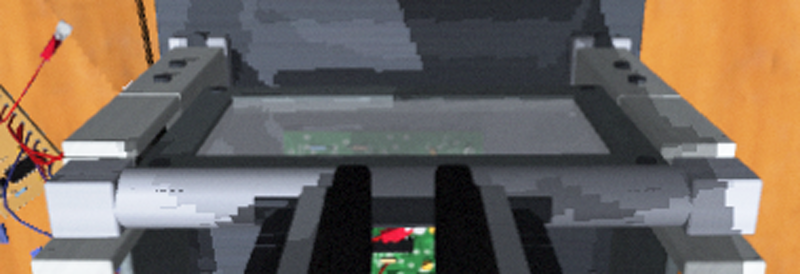

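The bar (ends at crop x 47 and 762) sits about 2 mm to +y of the posts (65 and 735). I'll correct that and lower further.

arm_command:
  rows: [0,0.1,0.1,0,-0.2,0.6,190,0,0.1,0.1,0,-0.2,1.2,190,0,0.1,0.1,0,-0.2,1.7,190,0,0.1,0.1,0,-0.2,1.9,190,0,0.1,0.1,0,-0.2,1.9,190,0,0.1,0.1,0,-0.2,1.9,190]

```text
t: 8.07
tool_pos: [0.5158, 0.2061, 0.1548]
orientation: [-0.113, -3.137, 0.001]
force: [0.6, -0.7, -2.8]
finger_gap: 0.333
grip_force: 40.7
```

```bash
python3 -c "
from h import *
go([.517,.2065,.1575],-.073);print(arm.state()['force'],arm.state()['wrist_torque'])"
```

```text
t 8.0667 rot [-0.04 -0.12  0.05] shift cm [-0.12  0.05 -0.27]
[ 0.62154556 -0.7448853  -2.81336352] [0.03098457 0.03250718 0.02890162]
```

arm_command:
  rows: [0,0,0,-0.5,0,0,190,0,0,0,-0.9,0,0,190,0,0,0,-1.1,0,0,190,0,0,0,-1.1,0,0,190,0,0,0,-1.1,0,0,190,0,0,0,-1.1,0,0,190]

```text
t: 8.57
tool_pos: [0.527, 0.2053, 0.1552]
orientation: [-0.114, -3.138, 0.0]
force: [0.6, -0.2, -2.0]
finger_gap: 0.333
grip_force: 40.7
```

arm_command:
  rows: [0,0,0,-0.1,0,0,190,0,0,0,-0.15,0,0,190,0,0,0,-0.2,0,0,190,0,0,0,-0.2,0,0,190]

```text
t: 8.9
tool_pos: [0.5291, 0.2052, 0.1552]
orientation: [-0.114, -3.138, 0.0]
force: [0.1, 0.4, -2.8]
finger_gap: 0.333
grip_force: 40.7
```

arm_command:
  rows: [0,0,0,-0.1,0,0,190,0,0,0,-0.1,0,0,190,0,0,0,-0.15,0,0,190,0,0,0,-0.15,0,0,190]

```text
t: 9.23
tool_pos: [0.5306, 0.205, 0.1552]
orientation: [-0.114, -3.138, 0.0]
force: [-0.7, 0.3, -3.2]
finger_gap: 0.333
grip_force: 40.7
```

arm_command:
  rows: [0,0,0,-0.1,0,0,190,0,0,0,-0.1,0,0,190,0,0,0,-0.1,0,0,190]

```text
t: 9.48
tool_pos: [0.5316, 0.205, 0.1552]
orientation: [-0.114, -3.138, 0.0]
force: [-0.7, 0.5, -2.2]
finger_gap: 0.33
grip_force: 40.7
```

arm_command:
  rows: [0,0,0,-0.1,0,0,190,0,0,0,-0.1,0,0,190,0,0,0,-0.1,0,0,190]

```text
t: 9.73
tool_pos: [0.5321, 0.2049, 0.1551]
orientation: [-0.114, -3.137, 0.0]
force: [-1.4, 0.7, -2.5]
finger_gap: 0.331
grip_force: 40.8
```

arm_command:
  rows: [0,0,0,-0.1,0,0,190,0,0,0,-0.1,0,0,190,0,0,0,-0.1,0,0,190]

```text
t: 9.98
tool_pos: [0.5324, 0.205, 0.1549]
orientation: [-0.114, -3.136, 0.001]
force: [-3.7, 0.6, -0.9]
finger_gap: 0.334
grip_force: 41.1
```

```bash
python3 -c "
from h import *
go([.532,.2055,.1552],-.073);print(arm.state()['force'],arm.state()['wrist_torque'])"
```

```text
t 9.9833 rot [-0.03 -0.22  0.02] shift cm [ 0.04  0.05 -0.03]
[-3.71228168  0.63537666 -0.92281191] [ 0.02869489  0.83542509 -0.28653684]
```

arm_command:
  rows: [0,0,0.3,0,0,0,190,0,0,0.3,0,0,0,190,0,0,0.3,0,0,0,190]

```text
t: 10.23
tool_pos: [0.5325, 0.205, 0.1549]
orientation: [-0.121, -3.136, 0.001]
force: [-5.9, 0.8, 0.0]
finger_gap: 0.332
grip_force: 41.2
```

```bash
python3 -c "
from h import *
go([.532,.2055,.1552],-.073);print(arm.state()['force'],arm.state()['wrist_torque'])"
```

```text
t 10.2333 rot [-0.04 -0.21 -0.22] shift cm [ 0.05  0.05 -0.03]
[-5.93493467  0.76068366  0.02477342] [ 0.00591376  1.08785531 -0.05172097]
```

arm_command:
  rows: [0,0,0,0.15,0.05,0,190,0,0,0,0.3,0.05,0,190,0,0,0,0.3,0.05,0,190,0,0,0,0.3,0.05,0.3,190,0,0,0,0.3,0.05,0.6,190,0,0,0,0.3,0.05,0.8,190,0,0,0,0.3,0.05,0.8,190]

```text
t: 10.82
tool_pos: [0.5305, 0.2053, 0.1465]
orientation: [-0.122, -3.137, 0.001]
force: [0.1, -0.3, -1.8]
finger_gap: 0.335
grip_force: 40.7
```

```bash
python3 -c "
from h import *
go([.5305,.2055,.1225],-.077);print(arm.state()['force'],arm.state()['wrist_torque'])"
```

```text
t 10.8167 rot [-0.05 -0.1  -0.04] shift cm [-0.01  0.03  2.4 ]
[ 0.09472959 -0.30817122 -1.82479552] [-0.01347999  0.01380013 -0.01600596]
```

Free so far. Lowering in small steps.

arm_command:
  rows: [0,0,0,0,0,0.2,190,0,0,0,0,0,0.4,190,0,0,0,0,0,0.4,190,0,0,0,0,0,0.4,190]

```text
t: 11.15
tool_pos: [0.5304, 0.2055, 0.143]
orientation: [-0.122, -3.138, 0.001]
force: [0.6, -0.3, -1.6]
finger_gap: 0.329
grip_force: 40.7
```

arm_command:
  rows: [0,0,0,0,0,0.2,190,0,0,0,0,0,0.4,190,0,0,0,0,0,0.4,190,0,0,0,0,0,0.4,190]

```text
t: 11.48
tool_pos: [0.5303, 0.2055, 0.139]
orientation: [-0.122, -3.137, 0.001]
force: [0.2, 0.2, -2.6]
finger_gap: 0.331
grip_force: 40.7
```

arm_command:
  rows: [0,0,0,0,0,0.2,190,0,0,0,0,0,0.4,190,0,0,0,0,0,0.4,190,0,0,0,0,0,0.4,190]

```text
t: 11.82
tool_pos: [0.5303, 0.2055, 0.135]
orientation: [-0.122, -3.137, 0.001]
force: [0.4, 0.2, -2.9]
finger_gap: 0.332
grip_force: 40.7
```

arm_command:
  rows: [0,0,0,0,0,0.2,190,0,0,0,0,0,0.3,190,0,0,0,0,0,0.3,190,0,0,0,0,0,0.3,190]

```text
t: 12.15
tool_pos: [0.5304, 0.2055, 0.1321]
orientation: [-0.122, -3.138, 0.0]
force: [0.5, -0.1, -2.0]
finger_gap: 0.335
grip_force: 40.7
```

arm_command:
  rows: [0,0,0,0,0,0.1,190,0,0,0,0,0,0.2,190,0,0,0,0,0,0.2,190,0,0,0,0,0,0.2,190]

```text
t: 12.48
tool_pos: [0.5307, 0.2056, 0.1304]
orientation: [-0.122, -3.138, -0.0]
force: [-0.0, 1.3, -1.4]
finger_gap: 0.329
grip_force: 40.9
```

arm_command:
  rows: [0,0,0,0,0,0.1,190,0,0,0,0,0,0.2,190,0,0,0,0,0,0.2,190,0,0,0,0,0,0.2,190]

```text
t: 12.82
tool_pos: [0.5307, 0.2056, 0.1286]
orientation: [-0.122, -3.138, -0.0]
force: [-1.3, 0.3, 2.2]
finger_gap: 0.332
grip_force: 41.7
```

arm_command:
  rows: [0,0,0,0,0,0.1,190,0,0,0,0,0,0.2,190,0,0,0,0,0,0.2,190,0,0,0,0,0,0.2,190]

```text
t: 13.15
tool_pos: [0.5307, 0.2056, 0.1265]
orientation: [-0.122, -3.138, -0.0]
force: [-1.0, -0.8, 3.5]
finger_gap: 0.333
grip_force: 42.1
```

arm_command:
  rows: [0,0,0,0,0,0.1,190,0,0,0,0,0,0.2,190,0,0,0,0,0,0.2,190,0,0,0,0,0,0.2,190]

```text
t: 13.48
tool_pos: [0.5307, 0.2056, 0.1246]
orientation: [-0.122, -3.138, -0.0]
force: [-2.9, -0.6, 5.9]
finger_gap: 0.332
grip_force: 42.5
```

```bash
python3 -c "
from h import *
for i in range(3): s=arm.state();print(s['force'],s['wrist_torque'],s['tool_pos']);arm.get_image('wrist')"
```

```text
[-2.86312189 -0.56463842  5.86036215] [-0.16598134  0.46537137 -0.00484886] [0.53072356 0.20563746 0.12460303]
[-1.85584898 -0.69625196  4.96912917] [-0.23578256  0.49281966 -0.04000529] [0.53072156 0.205639   0.12464938]
[-1.76001875 -1.39320111  5.76498755] [-0.25942915  0.45991495 -0.02990957] [0.53074274 0.20564205 0.12463791]
```

arm_command:
  rows: [0,0,0,0,0,0.05,190,0,0,0,0,0,0.05,190,0,0,0,0,0,0.05,160,0,0,0,0,0,0.05,140,0,0,0,0,0,0.05,125,0,0,0,0,0,0.05,110,0,0,0,0,0,0.05,95,0,0,0,0,0,0.05,80,0,0,0,0,0,0.05,50,0,0,0,0,0,0.05,50]
  grip_force: 20

```text
t: 14.47
tool_pos: [0.5304, 0.2055, 0.1234]
orientation: [-0.122, -3.138, 0.001]
force: [0.9, -0.1, -0.4]
finger_gap: 0.803
grip_force: 0.0
```

```bash
python3 -c "
from h import *
s=arm.state();print(s['force'],s['wrist_torque'],s['tool_pos'],s['finger_gap']);d=grab('wrist');save(d,'wE')
cv2.imwrite('pics/c6.png',cv2.resize(d['frame'][210:350,130:510],(800,295),interpolation=cv2.INTER_CUBIC))"
```

```text
[ 0.88626271 -0.13979919 -0.44304424] [0.03084589 0.03486763 0.02918679] [0.53038902 0.20547851 0.12335091] 0.8028388994865172
```

View pics/c6.png

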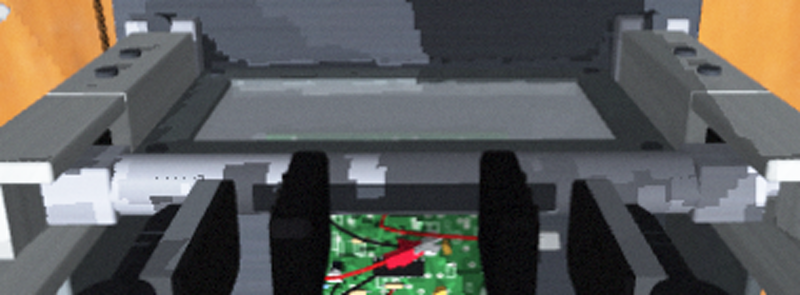

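The knobs have sprung apart (outer edges at crop x 272 and 537) and the fingers are clear of them. I'll retreat upwards and verify.

arm_command:
  rows: [0,0,0,0,0,-1,30,0,0,0,0,0,-3,20,0,0,0,0,0,-6,0,0,0,0,0,0,-10,0,0,0,0,1,0,-14,0,0,0,0,2.5,0,-16.7,0,0,0,0,2.5,0,-16.7,0,0,0,0,2.5,0,-16.7,0,0,0,0,2.5,0,-16.7,0,0,0,0,2.5,0,-16.7,0]

```text
t: 15.35
tool_pos: [0.5051, 0.2069, 0.2893]
orientation: [-0.122, -3.136, 0.003]
force: [-0.0, 0.0, -0.5]
finger_gap: 0.999
grip_force: 0.0
```

```bash
python3 -c "
from h import *
d=grab('wrist');save(d,'wF');print(d['s']['tool_pos'],d['s']['force'])
cv2.imwrite('pics/c7.png',cv2.resize(d['frame'][195:295,215:445],(800,348),interpolation=cv2.INTER_CUBIC))"
```

```text
[0.50510416 0.20693341 0.28930098] [-0.01380407  0.00748498 -0.46366898]
```

View pics/c7.png

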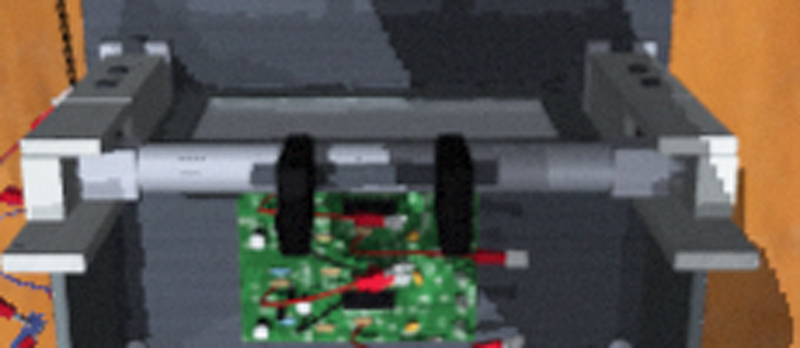

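Knob outer faces span crop x 278–473 (195 px), the same as in bay A with the pins fully out. The bar is level in both channels, so I'll hand it in.

```bash
python3 -c "
from h import *
print(arm.close_job())"
```

```text
the job is handed in; nothing more can be done
None
```

The door is hung in bay B and the job is handed in at about 15 s: both knobs sprung back fully and the bar sits level in its channels in the last image, but the judge's result was not shown to me.

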